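# Lay the tea things on their coasters

## Robot

A 6-joint arm with a two-finger parallel gripper is mounted at the origin on the work surface. World frame = base frame: x ahead of the robot, y to its left, z up, the work surface at z = 0. Lengths are in mm, angles in rad, forces in N, time in s.
With the tool pointing down it reaches from about 350 to 975 mm from the base axis. Payload 7.1 kg.
Tool frame: the origin (TCP) lies midway between the tips of the shut fingers; the grasp point (between the pads) lies 19 mm behind it (ctrl.grip_depth is the distance from the TCP to the grasp point, in mm); z points along the fingers, y is the line along which they close (so a half turn about z gives the same grasp; the last joint's range is limited). The gripper opens to 88 mm and grips with 3 to 60 N. Pads are 20 mm wide; open, the fingers measure 115 mm over their backs; the gripper's body (75 mm by 178 mm) begins 61 mm behind the grasp point.
Start: joints at [1.137, 0.423, 1.63, -0, 1.089, -0.019], TCP at [251.847, 571.995, 222.675] pointing down, gripper open.
Joint ranges: [-3, 3], [-0.9, 2.11], [0.09, 2.58], [-1.31, 4.45], [0.11, 2.69], [-2.54, 2.54]. Speed limits (rad/s): [2.39, 2.39, 3.01, 3.14, 3.14, 3.14].

## Interface

Orientations are given as a rotation vector (axis times angle).
In Python, from workcell import get_obs, vision, ctrl gives the robot as it stands.
- The arm moves only by the tool step_arm, never from a script. Its argument "plan" is a list of rows, each a list of 7 numbers: the opening, from -1 (shut) to 1 (fully open), then the shift along the tool's x, y, z as a fraction of full scale, then the turn, a rotation vector about the tool's x, y, z as a fraction of full scale. In form: [[fingers, dx, dy, dz, wx, wy, wz], ...]. A call has 1 to 20 rows; each row shifts and turns the commanded pose from where the row before left it, along the tool's axes as they then stand; what a row does not reach is not made up. Full scale, the value 1, is 50 mm for a shift and 0.12 rad for a turn. A row lasts 1/8 s, in which the tool goes at most 62.5 mm and 10.7 degrees, less where a joint would pass 70% of its speed; a pose out of reach is approached as far as the arm can. A call with a number of a shift or a turn outside -1 to 1 is refused whole. A call with a gripper value outside its range is refused whole. The fingers move at their own pace and stop on an object; the grip force is fixed at half the most. Time passes only in rows, so rows that do not move let the fingers close. It gives the time, the measured TCP pose, the force, the opening and the grip force at its end, in the units of the state.
- get_obs(): the state, without advancing time (a new reading comes with each control period).
- vision.get_image(name): name is "scene" or "top"; returns a dict with "pixels" (384x512x3 uint8, red, green, blue), "depth" (384x512 float32, mm along the optical axis (not along the pixel's ray), 0 where there is no reading), "fx", "fy", "cx", "cy" (pixels), "T" (4x4, takes a point from camera to world coordinates). Camera axes: x right, y down, z forward; pixel columns grow to the right and rows downward; lengths in mm; the calibration is good to about 2 mm. A picture is of the moment at which its call begins.
- ctrl.close_job(): hands the job in; it is judged then, once.
The state is a dict: "t": time; "qpos": joint angles; "qvel": joint speeds; "joint_torque": joint torques, N m; "ee_pos": TCP position; "orientation": TCP orientation; "ft_force": force on the tool from outside, world axes, zero at the start; "moment": the same for the moment, N m; "width": finger opening in mm; "grasp_force": force on a finger pad.
Only numpy, scipy, OpenCV 4.12 (cv2) and the standard library are available. Lean on these libraries where they do the work, as an engineer would, in place of code of your own. Each camera call takes 0.05 s, during which the arm holds its last target. There are 200 camera calls.

## Task

Lay the tea corner of the dining table: stand the cup, the square canister, the oblong tea box and the bottle each on the middle of the coaster made for it - the first three on the flat coaster of their own outline (canister and box lined up squarely with its edges), the bottle, drawn out of the packed crate, inside the rimmed round coaster. Set each thing down upright rather than dropping it, and leave the two jars standing in the crate.

Things in the scene. Friction and masses are not known exactly. Their poses are not given: they have to be found in the camera images.
- cup: Loose white stoneware cup without a handle, round, straight-sided (it narrows a little towards the foot), open at the top; 60 mm across at the rim, 90 mm high, about 0.2 kg. Stands upright on the table. Origin: centre of its underside; z up along its axis.
- canister: Loose square steel tea canister with a lid, 56 x 56 mm, 75 mm high, with a wooden button 6 mm high and 18 mm across on top; about 0.3 kg. Stands on the table. Origin: centre of its underside; x and y along its sides, z up.
- tea_box: Loose oblong open wooden box with paper tea envelopes standing in it (they reach about 2 mm above its rim), 100 mm long (its x) by 44 mm wide (its y) by 55 mm high, about 0.25 kg. Stands on the table. Origin: centre of its underside, z up.
- bottle: Loose white stoneware bottle, 0.4 kg: body 56 mm across up to 95 mm high, shoulder narrowing to a slim neck, 28 mm across from 125 to 182 mm above its foot; its cork ends at 191 mm. Stands packed in a row with the two jars in a wooden crate, in the middle or at either end, and comes out straight up, held by the neck. Origin: centre of its underside (6 mm above the table in the crate), z up.
- jar_a: Loose white stoneware jar with a flat dark wooden lid, 56 mm across, 107 mm high, 0.35 kg. Stays in the crate. Origin: centre of its underside, z up. The crate is fixed: 70 x 183 mm outside, walls 60 mm high and 6 mm thick, floor 6 mm. The two jars and the bottle stand in it in one straight row, 57 mm between centres, touching one another and the walls (up to 1 mm of play).
- jar_b: The second such jar, the same in every way.
- round_coaster: Flat round cork coaster, 88 mm across, no rim: for the cup. Lies flat on the table, fixed, 4 mm thick. Origin: centre of its underside, z up.
- square_coaster: Flat square cork coaster, 84 x 84 mm: for the canister. Lies flat on the table, fixed, 4 mm thick. Origin: centre of its underside, x and y along its sides, z up.
- oblong_coaster: Flat oblong cork coaster, 130 mm (its x) by 72 mm (its y): for the tea box. Lies flat on the table, fixed, 4 mm thick. Origin: centre of its underside, z up.
- bottle_coaster: Round wooden bottle coaster, a shallow dish with a raised rim: 96 mm across outside, 86 mm inside, rim 18 mm high, inner floor 4 mm above the table; for the bottle. Fixed on the table. Origin: centre of its underside, z up.
Not all that is in view belongs to the job. What is shaped like the tea_box but purple is not meant. Leave any green look-alike of the cup alone.

How it is judged (in metres and radians):
At the end, for the whole second after the job is handed in: Each thing stands upright, released and at rest on its own coaster, centred within 14 mm (bottle 15 mm, inside the rim); tea box within 0.2 rad, canister within 0.25 rad of the coaster's edges (any matching turn); both jars upright on the crate floor (horizontal distance between cup and round_coaster below 0.014 m and z of cup in the frame of round_coaster between 0.001 and 0.009 m and angle between each of cup, canister, tea_box, bottle's own z axis and vertical below 0.1 rad and linear speed of each of cup, canister, tea_box, bottle below 0.02 m/s and contact force between the fingers and cup below 0.05 N and horizontal distance between canister and square_coaster below 0.014 m and z of canister in the frame of square_coaster between 0.001 and 0.009 m and contact force between the fingers and canister below 0.05 N and horizontal distance between tea_box and oblong_coaster below 0.014 m and z of tea_box in the frame of oblong_coaster between 0.001 and 0.009 m and contact force between the fingers and tea_box below 0.05 N and horizontal distance between bottle and bottle_coaster below 0.015 m and z of bottle in the frame of bottle_coaster between 0.001 and 0.009 m and contact force between the fingers and bottle below 0.05 N and angle between the x axis of tea_box and the x axis of oblong_coaster, either way round below 0.2 rad and (angle between the x axis of canister and the x axis of square_coaster, either way round below 0.25 rad or angle between the x axis of canister and the y axis of square_coaster, either way round below 0.25 rad) and angle between each of jar_a, jar_b's own z axis and vertical below 0.15 rad and distance of each of jar_a, jar_b from where it was at the start of the episode below 0.125 m and height (world z) of jar_a between 0.003 and 0.015 m and height (world z) of jar_b between 0.003 and 0.015 m); the robot touches nothing.
It fails at once if a thing is dropped: out of the fingers with its underside more than 45 mm above the table ((height (world z) of cup above 0.045 m and contact force between the fingers and cup below 0.02 N) or (height (world z) of canister above 0.045 m and contact force between the fingers and canister below 0.02 N) or (height (world z) of tea_box above 0.045 m and contact force between the fingers and tea_box below 0.02 N) or (height (world z) of bottle above 0.045 m and contact force between the fingers and bottle below 0.02 N)).
It fails at once if a jar is tipped or lifted out of the crate ((angle between jar_a's own z axis and vertical above 0.4 rad or height (world z) of jar_a above 0.05 m) or (angle between jar_b's own z axis and vertical above 0.4 rad or height (world z) of jar_b above 0.05 m)).
It also fails if it takes over 118 s, if anything falls off the work surface, if the arm or the gripper's body presses on something with over 40 N, if the wrist force passes 120 N, or if a joint passes its speed limit or range.

## Working session

There is one attempt and no reset: what is moved stays moved. The work goes in short steps, Python scripts to look and compute and a tool call to move; the robot and the scene stay as the last step left them, time stands still between calls to the robot, and variables do not carry over. Pictures are saved under pics/ and viewed, at most 14 in all, crops included, and the job is handed in when it is done.

Besides the shell and the picture viewer there is one more tool, called after "Call:" as name([rows], argument=value, ...), one row to a line, values as JSON. step_arm: Moves the arm, as the interface text tells. Its arguments: {"type":"object","properties":{"plan":{"type":"array","items":{"type":"array","items":{"type":"number","minimum":-1,"maximum":1}}}},"required":["plan"]}

```bash
mkdir -p pics; ls
cat > h.py <<'E'
import numpy as np, cv2
from workcell import get_obs, vision, ctrl
def grab(n):
    d=vision.get_image(n); return d
def save(d,f): cv2.imwrite('pics/'+f,cv2.cvtColor(d['pixels'],cv2.COLOR_RGB2BGR))
def cloud(d):
    h,w=d['depth'].shape; u,v=np.meshgrid(np.arange(w),np.arange(h)); z=d['depth'].astype(float)
    p=np.stack([(u-d['cx'])/d['fx']*z,(v-d['cy'])/d['fy']*z,z],-1)
    P=p@d['T'][:3,:3].T+d['T'][:3,3]; P[z==0]=np.nan; return P
def ray(d,u,v,zw):
    r=d['T'][:3,:3]@np.array([(u-d['cx'])/d['fx'],(v-d['cy'])/d['fy'],1]); o=d['T'][:3,3]
    return o+r*(zw-o[2])/r[2]
E
python3 - <<'E'
from h import *
o=get_obs(); print(o)
for n in('scene','top'):
    d=grab(n); save(d,n+'0.png'); np.save(n+'0.npy',d,allow_pickle=True); print(n,d['fx'],d['T'].round(3).tolist(),(d['depth']==0).mean())
E
```

```text
pics
{'t': 0.0, 'qpos': array([ 1.13701358e+00,  4.23804304e-01,  1.63064128e+00,  2.02913273e-05,
        1.08859247e+00, -1.90068655e-02]), 'qvel': array([-1.46530709e-03, -4.80847695e-04, -1.49002568e-03, -7.41096872e-04,
       -3.47349740e-06,  1.06139414e-03]), 'joint_torque': array([ 2.40585330e-03, -5.44622254e+01, -2.73667520e+01,  6.44784328e-02,
        2.26487214e-02, -1.44868659e-04]), 'ee_pos': array([251.62033715, 571.53907386, 221.94364212]), 'orientation': array([-6.46812029e-01, -3.07393645e+00,  2.20592559e-03]), 'ft_force': array([0.33326325, 0.67489044, 0.0077661 ]), 'moment': array([ 0.00546414, -0.02037186, -0.00184799]), 'grasp_force': 0.0, 'width': 87.64503702132372}
scene 368.05815568284277 [[0.299, 0.782, -0.547, 1157.303], [0.954, -0.24, 0.179, -219.67], [0.009, -0.575, -0.818, 973.244], [0.0, 0.0, 0.0, 1.0]] 0.004145304361979167
top 435.4885095134927 [[0.027, -0.999, 0.04, 482.315], [-0.999, -0.028, -0.02, 5.684], [0.021, -0.039, -0.999, 1209.27], [0.0, 0.0, 0.0, 1.0]] 0.0041046142578125
```

View pics/scene0.png

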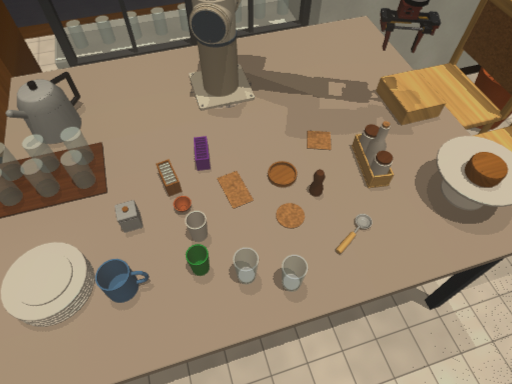

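View pics/top0.png

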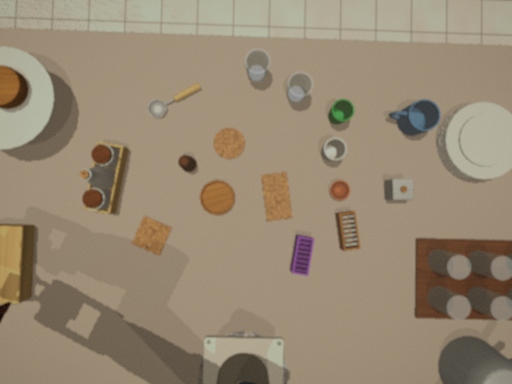

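Top view. Candidates:
- **Cup:** white cup (335,149). Look-alikes are the green cup (341,111), the glasses (258,65) and (299,88), and the mug (420,117).
- **Canister:** (400,189).
- **Tea box:** wooden (348,230). The purple one (302,255) is a decoy.
- **Bottle:** thin neck (86,175), in the middle of the crate between jars (102,155) and (93,198).
- **Coasters:** round (229,143), rimmed (217,197), oblong (277,196), square (152,236).
- **Obstacles:** mill (187,163), salt dish (340,190).

```bash
cat > m.py <<'E'
from h import *
D={n:np.load(n+'0.npy',allow_pickle=True).item() for n in('top','scene')}
C={n:cloud(D[n]) for n in D}
t=D['top']; P=C['top']
hsv=cv2.cvtColor(t['pixels'],cv2.COLOR_RGB2HSV)
z=P[...,2]
print('table z',np.nanmedian(z[60:70,120:230]),np.nanmedian(z[220:330,200:270]), 'scene',np.nanmedian(C['scene'][260:300,330:380,2]))
for nm,(u,v,r) in dict(cup=(335,149,14),can=(400,189,16),tea=(348,230,22),crate=(104,178,38),rc=(229,143,20),bc=(217,197,20),oc=(277,196,28),sc=(152,236,22),mill=(187,163,12),salt=(340,190,12)).items():
    w=P[v-r:v+r+1,u-r:u+r+1].reshape(-1,3); hs=hsv[v-r:v+r+1,u-r:u+r+1].reshape(-1,3)
    m=w[:,2]>(2.2 if nm in('rc','oc','sc') else 8)
    q=w[m]; print(nm,m.sum(),'z95',np.percentile(q[:,2],[50,95,99]).round(1),'mean',q.mean(0).round(1),'min',q.min(0).round(),'max',q.max(0).round())
E
python3 m.py
python3 - <<'E'
from h import *
t=np.load('top0.npy',allow_pickle=True).item()['pixels']
L=[(335,149),(400,189),(348,230),(100,178),(229,143),(217,197),(277,196),(152,236)]
ims=[]
for u,v in L:
    c=t[v-40:v+41,u-40:u+41]; ims.append(cv2.resize(c,(195,195),interpolation=cv2.INTER_CUBIC))
im=np.vstack([np.hstack(ims[:4]),np.hstack(ims[4:])]); cv2.imwrite('pics/crop1.png',im[...,::-1])
E
```

```text
table z -1.1257176358419656 -1.0484758561699437 scene -1.0756338728110677
cup 354 z95 [66.9 90.4 91.8] mean [ 621.8 -225.6   60.8] min [ 590. -252.    8.] max [ 648. -193.   94.]
can 586 z95 [72.6 78.2 81.5] mean [ 520.  -398.    65.3] min [ 493. -435.    8.] max [ 547. -376.   85.]
tea 600 z95 [49.9 56.8 58.4] mean [ 404.  -269.8   42.3] min [ 353. -299.    8.] max [ 458. -241.   60.]
crate 2361 z95 [ 99.  181.8 196.2] mean [527.6 369.   88.7] min [435. 334.   8.] max [623. 431. 201.]
rc 546 z95 [3.8 7.2 9.3] mean [635.6  56.8   4.2] min [582.  -1.   2.] max [694. 113.  11.]
bc 214 z95 [16.2 20.3 21.9] mean [484.9  86.7  15.8] min [440.  38.   8.] max [531. 131.  23.]
oc 849 z95 [3.8 7.1 8.6] mean [490.7 -78.5   4.1] min [ 415. -160.    2.] max [570.  -3.  11.]
sc 705 z95 [4.  7.2 8.4] mean [374.8 261.4   4.2] min [315. 198.   2.] max [436. 318.  10.]
mill 236 z95 [ 85.8 102.1 104.3] mean [572.2 162.1  70.8] min [555. 145.  10.] max [596. 184. 106.]
salt 258 z95 [21.5 30.7 32.7] mean [ 514.6 -251.8   20.4] min [ 487. -276.    8.] max [ 542. -223.   34.]
```

View pics/crop1.png

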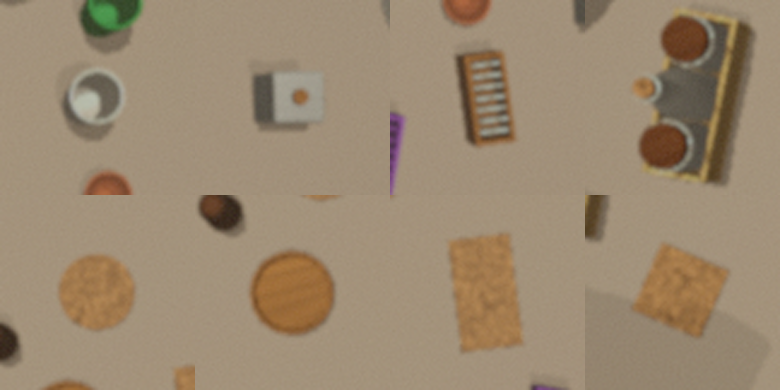

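The crops confirm the choices: white cup, steel canister, wooden tea box, corked bottle in the crate's middle, and four distinct coasters. Next I measure them precisely.

```bash
cat > m2.py <<'E'
from m import *
def pix(X,d):
    p=np.linalg.inv(d['T'])@np.r_[X,1]; return d['fx']*p[0]/p[2]+d['cx'],d['fy']*p[1]/p[2]+d['cy']
print('--tops from depth')
for n in D:
  d=D[n];W=C[n]
  def near(c,r,zl,zh):
    return (np.hypot(W[...,0]-c[0],W[...,1]-c[1])<r)&(W[...,2]>zl)&(W[...,2]<zh)
  for nm,c,r,zl,zh,zp in [('cup',(620,-224),45,80,100,90),('can',(520,-400),50,66,90,75),('tea',(403,-270),65,47,70,55),('bot',(527,375),35,150,210,190),('jar1',(600,355),60,98,120,113),('jar2',(450,390),60,98,120,113),('mill',(572,165),30,60,120,100)]:
    m=near(c,r,zl,zh).astype(np.uint8)
    k,l,s,_=cv2.connectedComponentsWithStats(m); 
    if k<2: print(n,nm,'none');continue
    b=l==1+np.argmax(s[1:,4]); 
    cs=max(cv2.findContours(b.astype(np.uint8),0,1)[0],key=len)[:,0]
    Q=np.array([ray(d,u,v,zp)[:2] for u,v in cs],np.float32)
    (x,y),rr=cv2.minEnclosingCircle(Q); R=cv2.minAreaRect(Q)
    w=W[b]
    print(n,nm,b.sum(),'mean',w.mean(0).round(1),'circ',np.round([x,y,2*rr],1),'rect',np.round(R[0],1),np.round(R[1],1),round(R[2],1),'zmed',np.median(w[:,2]).round(1))
print('--coasters by colour')
for n in D:
  d=D[n]; lab=cv2.cvtColor(d['pixels'],cv2.COLOR_RGB2HSV).astype(int)
  for nm,c,zp in [('rc',(636,57),4),('bc',(485,87),18),('oc',(490,-78),4),('sc',(375,261),4)]:
    m=(np.hypot(C[n][...,0]-c[0],C[n][...,1]-c[1])<85)&(lab[...,1]>105)&(lab[...,0]<25)
    m=cv2.morphologyEx(m.astype(np.uint8),cv2.MORPH_CLOSE,np.ones((3,3)))
    k,l,s,_=cv2.connectedComponentsWithStats(m); b=(l==1+np.argmax(s[1:,4])).astype(np.uint8)
    cs=max(cv2.findContours(b,0,1)[0],key=len)[:,0]
    Q=np.array([ray(d,u,v,zp)[:2] for u,v in cs],np.float32)
    M=cv2.moments(Q); e=cv2.fitEllipse(Q); R=cv2.minAreaRect(Q)
    print(n,nm,len(cs),'cent',round(M['m10']/M['m00'],1),round(M['m01']/M['m00'],1),'area',round(abs(M['m00'])),'ell',np.round(e[0],1),np.round(e[1],1),'rect',np.round(R[0],1),np.round(R[1],1),round(R[2],1))
E
python3 m2.py | sed -n '12,$p'
```

```text
--tops from depth
top cup 128 mean [ 619.7 -222.9   87.2] circ [ 618.7 -220.9   59.9] rect [ 618.6 -220.8] [56.7 57.3] 46.4 zmed 87.6
top can 448 mean [ 520.4 -404.    73.8] circ [ 520.3 -403.7   75. ] rect [ 520.3 -403.6] [52.5 58. ] 1.6 zmed 73.5
top tea 341 mean [ 404.7 -271.1   53.3] circ [ 405.6 -269.5  105.6] rect [ 405.5 -270.4] [100.1  45.3] 9.2 zmed 53.4
top bot 171 mean [529.1 376.8 184. ] circ [529.6 374.8  39.3] rect [528.9 374.9] [39.1 26.7] 82.1 zmed 188.1
top jar1 427 mean [580.4 370.7 109.8] circ [575.1 367.3  72.6] rect [578.3 371. ] [55.8 67. ] 70.6 zmed 111.2
top jar2 403 mean [475.5 387.5 110. ] circ [478.8 383.9  65.1] rect [478.9 386.7] [62.4 54.7] 1.5 zmed 111.3
top mill 150 mean [574.1 165.3  93.6] circ [573.5 164.4  34.8] rect [574.1 163.9] [33.2 33. ] 1.9 zmed 95.6
scene cup 141 mean [ 623.8 -221.9   87. ] circ [ 626.3 -222.8   62.3] rect [ 626.5 -223.2] [57.6 61. ] 77.2 zmed 87.8
scene can 357 mean [ 528.  -406.    74.2] circ [ 528.8 -404.7   76.4] rect [ 528.  -405.6] [60.1 56.2] 2.4 zmed 74.1
scene tea 316 mean [ 412.4 -271.7   52.9] circ [ 412.3 -270.1  
[... 660 characters left out ...]
ell [485.8  84.3] [91.8 92.3] rect [486.4  83.9] [92.8 92.7] 1.6
top oc 134 cent 493.4 -78.9 area 8322 ell [493.4 -78.8] [ 76.3 152.8] rect [493.6 -78.9] [127.4  69.7] 8.7
top sc 106 cent 376.4 261.5 area 6372 ell [376.3 261.5] [93.3 95.3] rect [376.7 261.9] [83.4 82.6] 68.3
scene rc 74 cent 640.7 55.9 area 5812 ell [640.7  55.9] [85.8 86.4] rect [640.4  56.2] [86.5 85. ] 72.9
scene bc 78 cent 493.0 81.6 area 7667 ell [493.   81.6] [ 93.5 104.6] rect [493.   82.2] [ 92.  102.7] 71.7
scene oc 97 cent 496.7 -80.5 area 8851 ell [496.8 -80.6] [ 80.2 154.2] rect [496.9 -80.5] [131.   72.4] 8.6
scene sc 78 cent 380.1 260.0 area 6524 ell [380.3 259.9] [93.4 97. ] rect [380.2 260.7] [82.5 85.2] 68.2
```

```bash
cat > go.py <<'E'
import sys
from h import *
from scipy.spatial.transform import Rotation as R
# go.py x y z yaw(deg of tool y) : remaining distance in tool axes, units of full scale
a=list(map(float,sys.argv[1:])); o=get_obs()
def rep(o):
    M=R.from_rotvec(o['orientation']).as_matrix(); return M,np.degrees(np.arctan2(M[1,1],M[0,1]))
M,yaw=rep(o)
print('t',round(o['t'],2),'pos',o['ee_pos'].round(1),'yaw',yaw.round(2),'tilt',M[:,2].round(3),'w',round(o['width'],1),'f',round(o['grasp_force'],1),'ft',o['ft_force'].round(1),'q',o['qpos'].round(2))
if a:
    s=np.radians(a[3]); T=np.array([[-np.sin(s),np.cos(s),0],[np.cos(s),np.sin(s),0],[0,0,-1]])
    print('turn wz',(-((a[3]-yaw+180)%360-180)/180*np.pi/.12).round(2),'then shift(target axes)',(T@(np.array(a[:3])-o['ee_pos'])/50).round(3), 'now axes',(M.T@(np.array(a[:3])-o['ee_pos'])/50).round(3))
E
python3 go.py 522 -404.5 160 1.8
```

```text
t 0.1 pos [251.7 571.5 222. ] yaw 66.23 tilt [-0.001 -0.001 -1.   ] w 88.0 f 0.0 ft [ 0.  -0.3 -0.2] q [ 1.14  0.42  1.63 -0.    1.09 -0.02]
turn wz 9.37 then shift(target axes) [-19.681   4.791   1.24 ] now axes [-12.816 -15.684   1.261]
```

Call:
step_arm([
  [1,0,0,0,0,0,1],
  [1,0,0,0,0,0,1],
  [1,0,0,0,0,0,1],
  [1,0,0,0,0,0,1],
  [1,0,0,0,0,0,1],
  [1,0,0,0,0,0,1],
  [1,0,0,0,0,0,1],
  [1,0,0,0,0,0,1],
  [1,0,0,0,0,0,1],
  [1,0,0,0,0,0,0.37],
  [1,0,0,0,0,0,0],
])

```text
t: 1.48
ee_pos: [251.7, 571.8, 222.3]
orientation: [2.185, 2.257, -0.001]
ft_force: [-0.9, 0.8, -0.8]
width: 87.8
grasp_force: 0.0
```

```bash
python3 go.py 522 -404.5 160 1.8
```

```text
t 1.48 pos [251.7 571.8 222.3] yaw 1.84 tilt [-0.    -0.001 -1.   ] w 87.8 f 0.0 ft [-0.9  0.8 -0.8] q [1.14 0.42 1.63 0.   1.09 1.1 ]
turn wz 0.01 then shift(target axes) [-19.685   4.79    1.245] now axes [-19.688   4.777   1.257]
```

Call:
step_arm([
  [1,-0.98,0.24,0,0,0,0],
  [1,-0.98,0.24,0,0,0,0],
  [1,-0.98,0.24,0,0,0,0],
  [1,-0.98,0.24,0,0,0,0],
  [1,-0.98,0.24,0,0,0,0],
  [1,-0.98,0.24,0,0,0,0],
  [1,-0.98,0.24,0,0,0,0],
  [1,-0.98,0.24,0,0,0,0],
  [1,-0.98,0.24,0,0,0,0],
  [1,-0.98,0.24,0,0,0,0],
  [1,-0.98,0.24,0,0,0,0],
  [1,-0.98,0.24,0,0,0,0],
  [1,-0.98,0.24,0,0,0,0],
  [1,-0.98,0.24,0,0,0,0],
  [1,-0.98,0.24,0,0,0,0],
  [1,-0.98,0.24,0,0,0,0],
  [1,-0.98,0.24,0,0,0,0],
  [1,-0.98,0.24,0,0,0,0],
  [1,-0.98,0.24,0,0,0,0],
  [1,0,0,0,0,0,0],
])

```text
t: 3.98
ee_pos: [509.6, -354.3, 222.2]
orientation: [2.188, 2.254, -0.0]
ft_force: [1.0, 0.5, -0.3]
width: 87.6
grasp_force: 0.0
```

```bash
python3 go.py 522 -404.5 30 1.8
```

```text
t 3.98 pos [ 509.6 -354.3  222.2] yaw 1.7 tilt [ 0.001 -0.001 -1.   ] w 87.6 f 0.0 ft [ 1.   0.5 -0.3] q [-0.63  0.42  1.64 -0.    1.08 -0.66]
turn wz -0.01 then shift(target axes) [-1.012  0.217  3.845] now axes [-1.009  0.217  3.846]
```

Call:
step_arm([
  [1,-0.51,0.11,0,0,0,0],
  [1,-0.5,0.11,0,0,0,0],
  [1,0,0,0.8,0,0,0],
  [1,0,0,0.8,0,0,0],
  [1,0,0,0.8,0,0,0],
  [1,0,0,0.7,0,0,0],
  [1,0,0,0.4,0,0,0],
  [1,0,0,0.38,0,0,0],
  [1,0,0,0,0,0,0],
  [-1,0,0,0,0,0,0],
  [-1,0,0,0,0,0,0],
  [-1,0,0,0,0,0,0],
  [-1,0,0,0,0,0,0],
  [-1,0,0,0,0,0,0],
  [-1,0,0,0,0,0,0],
  [-1,0,0,0,0,0,0],
])

```text
t: 5.98
ee_pos: [522.0, -401.7, 29.3]
orientation: [2.186, 2.256, 0.0]
ft_force: [-1.3, 0.8, 5.2]
width: 55.8
grasp_force: 29.9
```

```bash
python3 go.py 378.3 260.8 160 -21.8
```

```text
t 5.97 pos [ 522.  -401.7   29.3] yaw 1.81 tilt [ 0.001 -0.    -1.   ] w 55.8 f 29.9 ft [-1.3  0.8  5.2] q [-0.67  0.72  1.64 -0.    0.78 -0.71]
turn wz 3.43 then shift(target axes) [11.235 -7.589 -2.614] now axes [13.333 -2.452 -2.622]
```

Call:
step_arm([
  [-1,0,0,-0.3,0,0,0],
  [-1,0,0,-0.5,0,0,0.8],
  [-1,0,0,-0.6,0,0,0.9],
  [-1,0,0,-0.6,0,0,0.9],
  [-1,0,0,-0.6,0,0,0.83],
  [-1,0,0,0,0,0,0],
  [-1,0,0,0,0,0,0],
])

```text
t: 6.85
ee_pos: [521.0, -400.9, 157.6]
orientation: [-2.598, -1.763, 0.001]
ft_force: [-0.2, 0.1, -4.0]
width: 56.0
grasp_force: 29.9
```

```bash
python3 go.py 379.3 263.4 160 -21.8
```

```text
t 6.85 pos [ 521.  -400.9  157.6] yaw -21.67 tilt [-0.001  0.001 -1.   ] w 56.0 f 29.9 ft [-0.2  0.1 -4. ] q [-0.67  0.54  1.6   0.    1.   -0.3 ]
turn wz 0.02 then shift(target axes) [11.283 -7.565 -0.048] now axes [11.301 -7.539 -0.03 ]
```

Call:
step_arm([
  [-1,0.3,-0.2,0,0,0,0],
  [-1,0.7,-0.47,0,0,0,0],
  [-1,0.7,-0.47,0,0,0,0],
  [-1,0.7,-0.47,0,0,0,0],
  [-1,0.7,-0.47,0,0,0,0],
  [-1,0.7,-0.47,0,0,0,0],
  [-1,0.7,-0.47,0,0,0,0],
  [-1,0.7,-0.47,0,0,0,0],
  [-1,0.7,-0.47,0,0,0,0],
  [-1,0.7,-0.47,0,0,0,0],
  [-1,0.7,-0.47,0,0,0,0],
  [-1,0.7,-0.47,0,0,0,0],
  [-1,0.7,-0.47,0,0,0,0],
  [-1,0.7,-0.47,0,0,0,0],
  [-1,0.7,-0.47,0,0,0,0],
  [-1,0.7,-0.47,0,0,0,0],
  [-1,0.4,-0.25,0,0,0,0],
  [-1,0,0,0,0,0,0],
  [-1,0,0,0,0,0,0],
  [-1,0,0,0,0,0,0],
])

```text
t: 9.35
ee_pos: [380.9, 256.7, 158.4]
orientation: [2.602, 1.761, -0.001]
ft_force: [-0.1, -0.1, -3.0]
width: 56.0
grasp_force: 29.9
```

```bash
python3 go.py 379.3 263.4 34.5 -21.8
python3 - <<'E'
from h import *
d=grab('scene');P=cloud(d);m=(np.hypot(P[...,0]-379,P[...,1]-262)<60)&(P[...,2]>120);print(m.sum())
save(d,'s1.png')
E
```

```text
t 9.35 pos [380.9 256.7 158.4] yaw -21.82 tilt [-0.001 -0.001 -1.   ] w 56.0 f 29.9 ft [-0.1 -0.1 -3. ] q [ 0.57  0.28  2.04 -0.    0.83  0.95]
turn wz -0.0 then shift(target axes) [ 0.113 -0.079  2.478] now axes [ 0.115 -0.078  2.478]
2209
```

Call:
step_arm([
  [-1,0.11,-0.08,0.5,0,0,0],
  [-1,0,0,0.6,0,0,0],
  [-1,0,0,0.6,0,0,0],
  [-1,0,0,0.4,0,0,0],
  [-1,0,0,0.2,0,0,0],
  [-1,0,0,0.1,0,0,0],
  [-1,0,0,0.08,0,0,0],
  [-1,0,0,0,0,0,0],
  [-1,0,0,0,0,0,0],
])

```text
t: 10.52
ee_pos: [379.8, 264.5, 35.1]
orientation: [2.601, 1.762, 0.001]
ft_force: [1.1, 0.2, -3.7]
width: 55.6
grasp_force: 29.9
```

```bash
python3 go.py 379.3 263.4 33.5 -21.8
```

```text
t 10.53 pos [379.8 264.5  35.1] yaw -21.77 tilt [ 0.001  0.    -1.   ] w 55.6 f 29.9 ft [ 1.1  0.2 -3.7] q [ 0.58  0.52  2.08 -0.    0.54  0.96]
turn wz 0.0 then shift(target axes) [-0.023 -0.001  0.032] now axes [-0.023 -0.001  0.032]
```

Call:
step_arm([
  [-1,0,0,0.03,0,0,0],
  [-1,0,0,0,0,0,0],
  [1,0,0,0,0,0,0],
  [1,0,0,0,0,0,0],
  [1,0,0,0,0,0,0],
  [1,0,0,0,0,0,0],
  [1,0,0,-0.4,0,0,0],
  [1,0,0,-0.8,0,0,0],
  [1,0,0,-0.8,0,0,0],
  [1,0,0,-0.8,0,0,0],
  [1,0,0,0,0,0,1],
  [1,0,0,0,0,0,1],
  [1,0,0,0,0,0,1],
  [1,0,0,0,0,0,1],
  [1,0,0,0,0,0,1],
  [1,0,0,0,0,0,1],
  [1,0,0,0,0,0,1],
  [1,0,0,0,0,0,1],
  [1,0,0,0,0,0,0.6],
  [1,0,0,0,0,0,0],
])

```text
t: 13.02
ee_pos: [379.4, 264.2, 173.1]
orientation: [3.132, 0.25, -0.0]
ft_force: [0.6, 0.9, 0.2]
width: 87.8
grasp_force: 0.0
```

```bash
python3 go.py 407.5 -271.5 160 -80.7
```

```text
t 13.03 pos [379.4 264.2 173.1] yaw -80.86 tilt [-0. -0. -1.] w 87.8 f 0.0 ft [0.6 0.9 0.2] q [ 0.58  0.26  2.02 -0.    0.86  1.99]
turn wz -0.02 then shift(target axes) [-1.177 10.664  0.263] now axes [-1.146 10.667  0.264]
```

Call:
step_arm([
  [1,-0.1,0.89,0,0,0,0],
  [1,-0.1,0.89,0,0,0,0],
  [1,-0.1,0.89,0,0,0,0],
  [1,-0.1,0.89,0,0,0,0],
  [1,-0.1,0.89,0,0,0,0],
  [1,-0.1,0.89,0,0,0,0],
  [1,-0.1,0.89,0,0,0,0],
  [1,-0.1,0.89,0,0,0,0],
  [1,-0.1,0.89,0,0,0,0],
  [1,-0.1,0.89,0,0,0,0],
  [1,-0.1,0.89,0,0,0,0],
  [1,-0.07,0.88,0,0,0,0],
  [1,0,0,0,0,0,0],
  [1,0,0,0,0,0,0],
  [1,0,0,0,0,0,0],
])

```text
t: 14.9
ee_pos: [405.8, -270.5, 173.1]
orientation: [-3.131, -0.252, 0.001]
ft_force: [-0.1, -0.2, 0.2]
width: 87.8
grasp_force: 0.0
```

```bash
python3 go.py 407.5 -271.5 16 -80.7
python3 - <<'E'
from h import *
d=grab('top');save(d,'t1.png');P=cloud(d)
m=(np.hypot(P[...,0]-378,P[...,1]-261)<60)&(P[...,2]>66)
cs=max(cv2.findContours(m.astype(np.uint8),0,1)[0],key=len)[:,0]
print(cv2.minAreaRect(np.array([ray(d,u,v,79)[:2] for u,v in cs],np.float32)))
E
```

```text
t 14.9 pos [ 405.8 -270.5  173.1] yaw -80.81 tilt [-0.001  0.001 -1.   ] w 87.8 f 0.0 ft [-0.1 -0.2  0.2] q [-0.61  0.29  1.97  0.    0.88  0.8 ]
turn wz -0.02 then shift(target axes) [0.03  0.024 3.141] now axes [0.032 0.026 3.141]
((376.33660888671875, 258.6706848144531), (56.96762466430664, 56.58418273925781), 68.32599639892578)
```

Call:
step_arm([
  [1,0.03,0.02,0.5,0,0,0],
  [1,0,0,0.7,0,0,0],
  [1,0,0,0.7,0,0,0],
  [1,0,0,0.7,0,0,0],
  [1,0,0,0.3,0,0,0],
  [1,0,0,0.24,0,0,0],
  [1,0,0,0,0,0,0],
  [-1,0,0,0,0,0,0],
  [-1,0,0,0,0,0,0],
  [-1,0,0,0,0,0,0],
  [-1,0,0,0,0,0,0],
  [-1,0,0,0,0,0,0],
  [-1,0,0,0,0,0,0],
  [-1,0,0,0,0,0,0],
  [-1,0,0,0,0,0,0],
])

```text
t: 16.82
ee_pos: [407.8, -272.6, 16.3]
orientation: [3.132, 0.249, 0.0]
ft_force: [-0.5, -0.1, 3.7]
width: 43.6
grasp_force: 30.0
```

```bash
python3 go.py 495 -79.7 120 -81.3
```

```text
t 16.82 pos [ 407.8 -272.6   16.3] yaw -80.9 tilt [ 0. -0. -1.] w 43.6 f 30.0 ft [-0.5 -0.1  3.7] q [-0.61  0.58  2.02 -0.    0.53  0.8 ]
turn wz 0.06 then shift(target axes) [ 2.307 -3.549 -2.074] now axes [ 2.332 -3.533 -2.074]
```

Call:
step_arm([
  [-1,0,0,-0.3,0,0,0],
  [-1,0,0,-0.6,0,0,0.06],
  [-1,0,0,-0.6,0,0,0],
  [-1,0,0,-0.5,0,0,0],
  [-1,0.33,-0.5,0,0,0,0],
  [-1,0.4,-0.6,0,0,0,0],
  [-1,0.4,-0.6,0,0,0,0],
  [-1,0.4,-0.6,0,0,0,0],
  [-1,0.4,-0.6,0,0,0,0],
  [-1,0.38,-0.64,0,0,0,0],
  [-1,0,0,0,0,0,0],
  [-1,0,0,0,0,0,0],
  [-1,0,0,0,0,0,0],
])

```text
t: 18.45
ee_pos: [494.8, -80.9, 116.3]
orientation: [3.133, 0.236, -0.0]
ft_force: [-0.1, 0.3, -2.6]
width: 43.9
grasp_force: 30.0
```

```bash
python3 go.py 495 -79.7 21.5 -81.3
```

```text
t 18.45 pos [494.8 -80.9 116.3] yaw -81.37 tilt [-0. -0. -1.] w 43.9 f 30.0 ft [-0.1  0.3 -2.6] q [-0.19  0.41  1.97 -0.    0.76  1.23]
turn wz -0.01 then shift(target axes) [ 0.008 -0.022  1.896] now axes [ 0.009 -0.022  1.896]
```

Call:
step_arm([
  [-1,0,-0.02,0.4,0,0,0],
  [-1,0,0,0.5,0,0,0],
  [-1,0,0,0.5,0,0,0],
  [-1,0,0,0.3,0,0,0],
  [-1,0,0,0.15,0,0,0],
  [-1,0,0,0.05,0,0,0],
  [-1,0,0,0,0,0,0],
  [-1,0,0,0,0,0,0],
])

```text
t: 19.45
ee_pos: [495.5, -79.2, 21.7]
orientation: [3.132, 0.238, 0.002]
ft_force: [-0.2, 0.5, -2.3]
width: 44.1
grasp_force: 30.0
```

```bash
python3 go.py 495 -79.7 20 -81.3
```

```text
t 19.45 pos [495.5 -79.2  21.7] yaw -81.31 tilt [ 0.001 -0.    -1.   ] w 44.1 f 30.0 ft [-0.2  0.5 -2.3] q [-0.18  0.58  2.   -0.    0.56  1.24]
turn wz -0.0 then shift(target axes) [-0.011  0.009  0.035] now axes [-0.011  0.009  0.035]
```

Call:
step_arm([
  [-1,0,0,0.03,0,0,0],
  [-1,0,0,0,0,0,0],
  [1,0,0,0,0,0,0],
  [1,0,0,0,0,0,0],
  [1,0,0,0,0,0,0],
  [1,0,0,0,0,0,0],
  [1,0,0,-0.5,0,0,0],
  [1,0,0,-0.8,0,0,0],
  [1,0,0,-0.8,0,0,0],
  [1,0,0,-0.8,0,0,0],
  [1,0,0,0,0,0,0],
  [1,0,0,0,0,0,0],
])

```text
t: 20.95
ee_pos: [494.5, -79.0, 164.1]
orientation: [-3.132, -0.238, 0.001]
ft_force: [0.4, 0.0, 0.0]
width: 87.8
grasp_force: 0.0
```

```bash
python3 go.py 620.5 -222 150 -81.3
```

```text
t 20.95 pos [494.5 -79.  164.1] yaw -81.31 tilt [-0.001  0.    -1.   ] w 87.8 f 0.0 ft [0.4 0.  0. ] q [-0.18  0.33  1.95 -0.    0.87  1.24]
turn wz -0.0 then shift(target axes) [2.058 3.208 0.282] now axes [2.059 3.207 0.28 ]
```

Call:
step_arm([
  [1,0.41,0.64,0,0,0,0],
  [1,0.41,0.64,0,0,0,0],
  [1,0.41,0.64,0,0,0,0],
  [1,0.41,0.64,0,0,0,0],
  [1,0.41,0.65,0,0,0,0],
  [1,0,0,0,0,0,0],
  [1,0,0,0,0,0,0],
  [1,0,0,0,0,0,0],
])

```text
t: 21.95
ee_pos: [619.6, -221.3, 163.9]
orientation: [-3.132, -0.239, 0.003]
ft_force: [-0.5, 0.3, -0.2]
width: 87.6
grasp_force: 0.0
```

```bash
python3 go.py 620.5 -222 33 -81.3;  python3 - <<'E'
from h import *
d=grab('top');save(d,'t2.png');P=cloud(d)
m=(np.hypot(P[...,0]-495,P[...,1]+80)<75)&(P[...,2]>44)&(P[...,2]<70)
cs=max(cv2.findContours(m.astype(np.uint8),0,1)[0],key=len)[:,0]
print(cv2.minAreaRect(np.array([ray(d,u,v,59)[:2] for u,v in cs],np.float32)))
E
```

```text
t 21.95 pos [ 619.6 -221.3  163.9] yaw -81.28 tilt [-0.002  0.001 -1.   ] w 87.6 f 0.0 ft [-0.5  0.3 -0.2] q [-0.36  0.54  1.59  0.    1.01  1.06]
turn wz 0.0 then shift(target axes) [0.017 0.017 2.617] now axes [0.021 0.02  2.617]
((492.99908447265625, -77.901123046875), (99.655517578125, 44.524688720703125), 8.75684642791748)
```

Call:
step_arm([
  [1,0.02,0.02,0.5,0,0,0],
  [1,0,0,0.7,0,0,0],
  [1,0,0,0.7,0,0,0],
  [1,0,0,0.4,0,0,0],
  [1,0,0,0.3,0,0,0],
  [1,0,0,0,0,0,0],
  [-1,0,0,0,0,0,0],
  [-1,0,0,0,0,0,0],
  [-1,0,0,0,0,0,0],
  [-1,0,0,0,0,0,0],
  [-1,0,0,0,0,0,0],
  [-1,0,0,0,0,0,0],
])

```text
t: 23.5
ee_pos: [622.2, -223.2, 35.3]
orientation: [3.132, 0.238, 0.001]
ft_force: [-0.9, 1.0, 5.8]
width: 58.2
grasp_force: 30.0
```

```bash
python3 go.py 639 56.3 140 -81.3
```

```text
t 23.5 pos [ 622.2 -223.2   35.3] yaw -81.31 tilt [ 0.001 -0.    -1.   ] w 58.2 f 30.0 ft [-0.9  1.   5.8] q [-0.36  0.71  1.63  0.    0.8   1.06]
turn wz -0.0 then shift(target axes) [ 1.178 -5.475 -2.094] now axes [ 1.178 -5.475 -2.095]
```

Call:
step_arm([
  [-1,0,0,-0.2,0,0,0],
  [-1,0,0,-0.5,0,0,0],
  [-1,0,0,-0.7,0,0,0],
  [-1,0,0,-0.7,0,0,0],
  [-1,0.1,-0.4,0,0,0,0],
  [-1,0.15,-0.7,0,0,0,0],
  [-1,0.15,-0.7,0,0,0,0],
  [-1,0.15,-0.7,0,0,0,0],
  [-1,0.15,-0.7,0,0,0,0],
  [-1,0.15,-0.7,0,0,0,0],
  [-1,0.15,-0.7,0,0,0,0],
  [-1,0.15,-0.6,0,0,0,0],
  [-1,0.05,-0.28,0,0,0,0],
  [-1,0,0,0,0,0,0],
  [-1,0,0,0,0,0,0],
  [-1,0,0,0,0,0,0],
])

```text
t: 25.5
ee_pos: [639.6, 55.7, 139.6]
orientation: [3.133, 0.236, -0.0]
ft_force: [1.2, -0.2, -1.8]
width: 57.7
grasp_force: 30.0
```

```bash
python3 go.py 640.5 56.3 40.5 -81.3
```

```text
t 25.5 pos [639.6  55.7 139.6] yaw -81.39 tilt [-0. -0. -1.] w 57.7 f 30.0 ft [ 1.2 -0.2 -1.8] q [ 0.07  0.55  1.64 -0.    0.95  1.49]
turn wz -0.01 then shift(target axes) [ 0.019 -0.009  1.982] now axes [ 0.02  -0.01   1.982]
```

Call:
step_arm([
  [-1,0.02,-0.01,0.4,0,0,0],
  [-1,0,0,0.5,0,0,0],
  [-1,0,0,0.5,0,0,0],
  [-1,0,0,0.3,0,0,0],
  [-1,0,0,0.2,0,0,0],
  [-1,0,0,0.08,0,0,0],
  [-1,0,0,0,0,0,0],
  [-1,0,0,0,0,0,0],
])

```text
t: 26.5
ee_pos: [641.2, 57.5, 41.5]
orientation: [-3.133, -0.238, -0.002]
ft_force: [-0.1, -0.5, -2.5]
width: 58.1
grasp_force: 30.0
```

```bash
python3 go.py 640.5 56.3 39 -81.3
```

```text
t 26.5 pos [641.2  57.5  41.5] yaw -81.31 tilt [ 0.001  0.    -1.   ] w 58.1 f 30.0 ft [-0.1 -0.5 -2.5] q [0.07 0.68 1.67 0.   0.78 1.49]
turn wz -0.0 then shift(target axes) [-0.018  0.022  0.049] now axes [-0.018  0.022  0.049]
```

Lower a little, release, rise well above 200 mm for the bottle.

Call:
step_arm([
  [-1,0,0,0.04,0,0,0],
  [-1,0,0,0,0,0,0],
  [1,0,0,0,0,0,0],
  [1,0,0,0,0,0,0],
  [1,0,0,0,0,0,0],
  [1,0,0,0,0,0,0],
  [1,0,0,-0.5,0,0,0],
  [1,0,0,-0.8,0,0,0],
  [1,0,0,-0.9,0,0,0],
  [1,0,0,-0.9,0,0,0],
  [1,0,0,-0.9,0,0,0],
  [1,0,0,0,0,0,0],
  [1,0,0,0,0,0,0],
])

```text
t: 28.12
ee_pos: [640.0, 57.4, 238.0]
orientation: [3.133, 0.238, -0.002]
ft_force: [0.7, -0.1, -0.6]
width: 87.9
grasp_force: 0.0
```

```bash
python3 go.py 530 377 240 -81.3
python3 - <<'E'
from h import *
d=grab('top');save(d,'t3.png');P=cloud(d)
# bottle: cork by colour, ray onto z=197
hsv=cv2.cvtColor(d['pixels'],cv2.COLOR_RGB2HSV).astype(int)
for zl,zh,zp in((185,210,197),):
    m=(np.hypot(P[...,0]-530,P[...,1]-376)<40)&(P[...,2]>zl)&(P[...,2]<zh)
    m2=m&(hsv[...,1]>90)
    for k in(m,m2):
        v,u=np.nonzero(k); print(k.sum(),u.mean(),v.mean(),ray(d,u.mean(),v.mean(),zp).round(1))
# jar lids (brown), ray onto 113
for u0,v0 in((102,155),(93,198)):
    m=np.zeros(m.shape,np.uint8); m[v0-14:v0+15,u0-14:u0+15]=1
    m&=((hsv[...,1]>90)&(P[...,2]>100)&(P[...,2]<125)).astype(np.uint8)
    v,u=np.nonzero(m); print('lid',m.sum(),u.mean(),v.mean(),ray(d,u.mean(),v.mean(),113).round(1))
E
```

```text
t 28.12 pos [640.   57.4 238. ] yaw -81.32 tilt [-0.001 -0.    -1.   ] w 87.9 f 0.0 ft [ 0.7 -0.1 -0.6] q [ 0.07  0.43  1.58 -0.    1.13  1.49]
turn wz -0.0 then shift(target axes) [-1.208 -6.652 -0.041] now axes [-1.21  -6.651 -0.039]
110 84.96363636363637 174.52727272727273 [529.3 378.1 197. ]
64 83.84375 174.09375 [530.3 380.7 197. ]
lid 296 100.72972972972973 153.9391891891892 [586. 372. 113.]
lid 300 91.72666666666667 198.27 [474.4 389.7 113. ]
```

Call:
step_arm([
  [1,-0.15,-0.85,0,0,0,0],
  [1,-0.15,-0.85,0,0,0,0],
  [1,-0.15,-0.85,0,0,0,0],
  [1,-0.15,-0.85,0,0,0,0],
  [1,-0.15,-0.85,0,0,0,0],
  [1,-0.15,-0.85,0,0,0,0],
  [1,-0.15,-0.85,0,0,0,0],
  [1,-0.1,-0.75,0,0,0,0],
  [1,0,0,0,0,0,0],
  [1,0,0,0,0,0,0],
  [1,0,0,0,0,0,0],
])

```text
t: 29.55
ee_pos: [533.4, 378.6, 238.0]
orientation: [3.132, 0.236, -0.001]
ft_force: [0.3, 0.8, 0.5]
width: 87.8
grasp_force: 0.0
```

```bash
python3 go.py 532 380.5 144 -81.3
python3 - <<'E'
from h import *
d=grab('scene');save(d,'s4.png')
P=cloud(d); c=cv2.resize(d['pixels'][60:240,300:450],(500,600),interpolation=cv2.INTER_CUBIC); cv2.imwrite('pics/s4c.png',c[...,::-1])
E
```

```text
t 29.55 pos [533.4 378.6 238. ] yaw -81.39 tilt [-0.001 -0.001 -1.   ] w 87.8 f 0.0 ft [0.3 0.8 0.5] q [ 0.6   0.45  1.55 -0.    1.14  2.02]
turn wz -0.01 then shift(target axes) [-0.023 -0.042  1.881] now axes [-0.021 -0.043  1.881]
```

View pics/s4c.png

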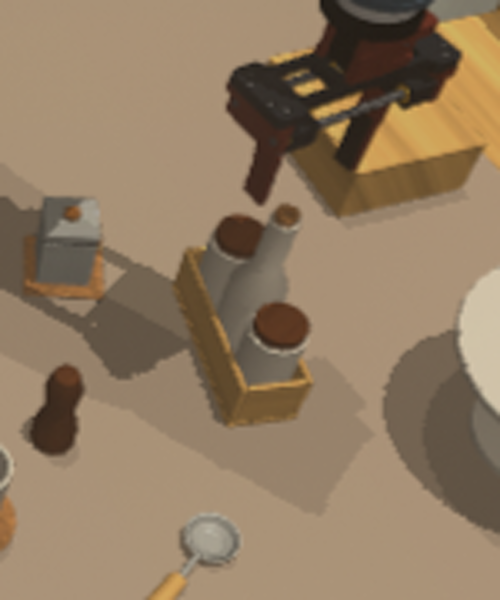

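The crop shows the open fingers (tips at 260,195 and 350,160) straddling the line of the cork (287,215), with the canister on its coaster at left. I descend on the neck.

Call:
step_arm([
  [1,-0.02,-0.04,0.2,0,0,0],
  [1,0,0,0.4,0,0,0],
  [1,0,0,0.5,0,0,0],
  [1,0,0,0.4,0,0,0],
  [1,0,0,0.25,0,0,0],
  [1,0,0,0.13,0,0,0],
  [1,0,0,0,0,0,0],
  [-1,0,0,0,0,0,0],
  [-1,0,0,0,0,0,0],
  [-1,0,0,0,0,0,0],
  [-1,0,0,0,0,0,0],
  [-1,0,0,0,0,0,0],
  [-1,0,0,0,0,0,0],
  [-1,0,0,0,0,0,0],
  [-1,0,0,0,0,0,0],
  [-1,0,0,0,0,0,0],
  [-1,0,0,0,0,0,0],
])

```text
t: 31.72
ee_pos: [531.9, 381.8, 144.7]
orientation: [-3.133, -0.238, -0.0]
ft_force: [-0.4, -0.2, -0.5]
width: 27.3
grasp_force: 30.0
```

```bash
python3 go.py 488 84 270 -81.3
```

```text
t 31.73 pos [531.9 381.8 144.7] yaw -81.31 tilt [ 0.  0. -1.] w 27.3 f 30.0 ft [-0.4 -0.2 -0.5] q [0.6  0.56 1.61 0.   0.97 2.02]
turn wz -0.0 then shift(target axes) [-1.769  5.754 -2.506] now axes [-1.767  5.755 -2.507]
```

Call:
step_arm([
  [-1,0,0,-0.1,0,0,0],
  [-1,0,0,-0.2,0,0,0],
  [-1,0,0,-0.2,0,0,0],
  [-1,0,0,-0.2,0,0,0],
  [-1,0,0,-0.2,0,0,0],
  [-1,0,0,-0.2,0,0,0],
  [-1,0,0,-0.2,0,0,0],
  [-1,0,0,-0.2,0,0,0],
  [-1,0,0,-0.2,0,0,0],
  [-1,0,0,-0.2,0,0,0],
  [-1,0,0,-0.2,0,0,0],
  [-1,0,0,-0.2,0,0,0],
  [-1,0,0,-0.2,0,0,0],
  [-1,0,0,-0.2,0,0,0],
  [-1,0,0,0,0,0,0],
  [-1,0,0,0,0,0,0],
])

```text
t: 33.72
ee_pos: [531.7, 381.6, 279.4]
orientation: [3.132, 0.238, -0.001]
ft_force: [-0.6, 0.1, -5.7]
width: 26.8
grasp_force: 30.0
```

```bash
python3 go.py 488 84 270 -81.3
python3 - <<'E'
from h import *
d=grab('scene');save(d,'s5.png')
c=cv2.resize(d['pixels'][40:240,270:450],(540,600),interpolation=cv2.INTER_CUBIC); cv2.imwrite('pics/s5c.png',c[...,::-1])
E
```

```text
t 33.73 pos [531.7 381.6 279.4] yaw -81.32 tilt [-0. -0. -1.] w 26.8 f 30.0 ft [-0.6  0.1 -5.7] q [0.6  0.41 1.51 0.   1.22 2.02]
turn wz -0.0 then shift(target axes) [-1.764  5.752  0.189] now axes [-1.763  5.752  0.19 ]
```

View pics/s5c.png

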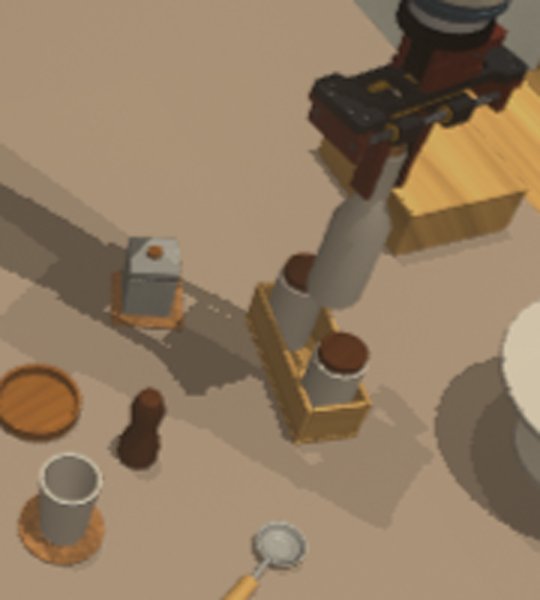

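The bottle hangs upright in the fingers (350,240), both jars stay in the crate, and the cup stands on its coaster. I carry it over.

Call:
step_arm([
  [-1,-0.05,0.17,0,0,0,0],
  [-1,-0.1,0.32,0,0,0,0],
  [-1,-0.15,0.49,0,0,0,0],
  [-1,-0.15,0.49,0,0,0,0],
  [-1,-0.15,0.49,0,0,0,0],
  [-1,-0.15,0.49,0,0,0,0],
  [-1,-0.15,0.49,0,0,0,0],
  [-1,-0.15,0.49,0,0,0,0],
  [-1,-0.15,0.49,0,0,0,0],
  [-1,-0.15,0.49,0,0,0,0],
  [-1,-0.15,0.49,0,0,0,0],
  [-1,-0.15,0.45,0,0,0,0],
  [-1,-0.11,0.25,0,0,0,0],
  [-1,-0.1,0.16,0,0,0,0],
  [-1,0,0,0,0,0,0],
  [-1,0,0,0,0,0,0],
  [-1,0,0,0,0,0,0],
])

```text
t: 35.9
ee_pos: [483.6, 83.5, 279.7]
orientation: [-3.132, -0.239, -0.0]
ft_force: [0.3, -0.4, -4.4]
width: 27.6
grasp_force: 30.0
```

```bash
python3 go.py 488 84 143.5 -81.3
```

```text
t 35.9 pos [483.6  83.5 279.7] yaw -81.27 tilt [ 0.  0. -1.] w 27.6 f 30.0 ft [ 0.3 -0.4 -4.4] q [0.15 0.15 1.86 0.   1.12 1.57]
turn wz 0.0 then shift(target axes) [0.088 0.004 2.723] now axes [0.088 0.005 2.723]
```

Call:
step_arm([
  [-1,0.09,0,0.2,0,0,0],
  [-1,0,0,0.4,0,0,0],
  [-1,0,0,0.5,0,0,0],
  [-1,0,0,0.5,0,0,0],
  [-1,0,0,0.5,0,0,0],
  [-1,0,0,0.3,0,0,0],
  [-1,0,0,0.2,0,0,0],
  [-1,0,0,0.1,0,0,0],
  [-1,0,0,0,0,0,0],
  [-1,0,0,0,0,0,0],
])

```text
t: 37.15
ee_pos: [488.4, 83.7, 145.3]
orientation: [-3.132, -0.238, -0.002]
ft_force: [-0.0, 1.4, -4.8]
width: 27.3
grasp_force: 30.0
```

```bash
python3 go.py 488 84 142.7 -81.3;python3 - <<'E'
from h import *
d=grab('scene');save(d,'s6.png')
c=cv2.resize(d['pixels'][60:240,180:360],(600,600),interpolation=cv2.INTER_CUBIC); cv2.imwrite('pics/s6c.png',c[...,::-1])
E
```

```text
t 37.15 pos [488.4  83.7 145.3] yaw -81.32 tilt [ 0.001  0.    -1.   ] w 27.3 f 30.0 ft [-0.   1.4 -4.8] q [0.15 0.35 1.97 0.   0.82 1.57]
turn wz -0.0 then shift(target axes) [-0.007 -0.006  0.052] now axes [-0.007 -0.006  0.052]
```

View pics/s6c.png

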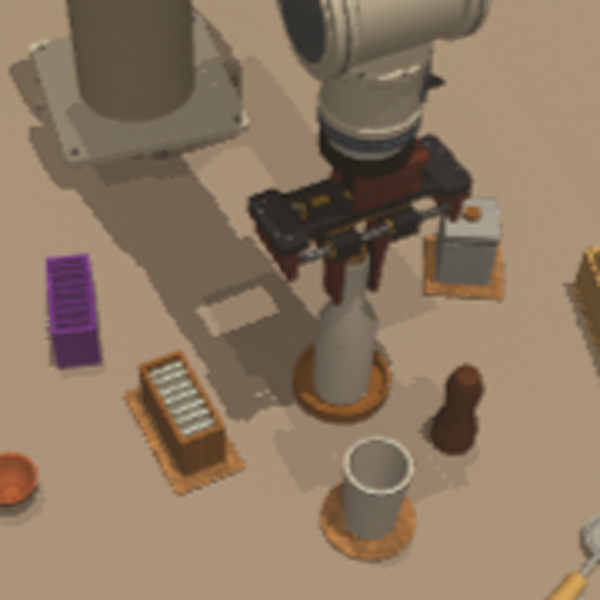

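The bottle is upright inside the rim (345,370), and the other three stand on their coasters. I lower it the last bit, release and rise.

Call:
step_arm([
  [-1,0,0,0.04,0,0,0],
  [-1,0,0,0,0,0,0],
  [-1,0,0,0,0,0,0],
  [1,0,0,0,0,0,0],
  [1,0,0,0,0,0,0],
  [1,0,0,0,0,0,0],
  [1,0,0,0,0,0,0],
  [1,0,0,0,0,0,0],
  [1,0,0,-0.3,0,0,0],
  [1,0,0,-0.6,0,0,0],
  [1,0,0,-0.6,0,0,0],
  [1,0,0,-0.6,0,0,0],
  [1,0,0,0,0.5,0,0],
  [1,0,0,0,-0.5,0,0],
  [1,0,1,0,0,0,0],
  [1,0,1,0,0,0,0],
  [1,0,1,0,0,0,0],
  [1,0,1,0,0,0,0],
  [1,0,1,0,0,0,0],
  [1,0,0,0,0,0,0],
])

```text
t: 39.7
ee_pos: [526.1, -166.3, 248.7]
orientation: [3.132, 0.232, 0.002]
ft_force: [-0.1, -0.2, -0.2]
width: 87.9
grasp_force: 0.0
```

```bash
python3 go.py
python3 - <<'E'
from h import *
d=grab('top');save(d,'t7.png');P=cloud(d)
for nm,c,r,zl,zh,zp in [('cup',(639,56),50,80,105,94),('can',(377,261),50,66,90,79),('tea',(495,-80),65,47,70,59),('bot',(488,84),35,186,210,195)]:
    m=(np.hypot(P[...,0]-c[0],P[...,1]-c[1])<r)&(P[...,2]>zl)&(P[...,2]<zh)
    if not m.any(): print(nm,'none');continue
    cs=max(cv2.findContours(m.astype(np.uint8),0,1)[0],key=len)[:,0]
    Q=np.array([ray(d,u,v,zp)[:2] for u,v in cs],np.float32); print(nm,cv2.minAreaRect(Q),np.nanmax(P[m][:,2]).round())
E
```

```text
t 39.7 pos [ 526.1 -166.3  248.7] yaw -81.54 tilt [ 0.001 -0.001 -1.   ] w 87.9 f 0.0 ft [-0.1 -0.2 -0.2] q [-0.33  0.28  1.77 -0.    1.08  1.1 ]
cup ((638.2962036132812, 57.856117248535156), (56.825321197509766, 56.49477767944336), 1.7457982301712036) 99.0
can ((376.5047607421875, 258.48492431640625), (57.00030517578125, 57.12946701049805), 68.75617218017578) 88.0
tea ((492.99908447265625, -77.901123046875), (99.655517578125, 44.524688720703125), 8.75684642791748) 65.0
bot ((484.7592468261719, 83.9963150024414), (22.74215316772461, 23.20610237121582), 80.24553680419922) 198.0
```

View pics/t7.png

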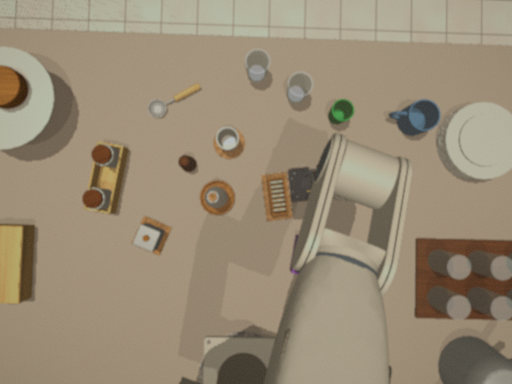

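All four stand centred on their coasters (within about 3 mm), the jars are in the crate, and the arm is clear, so I hand in.

```bash
python3 -c "
from h import *
print(ctrl.close_job())"
```

```text
the job is handed in; nothing more can be done
None
```

The job is handed in at about 40 s of the 118 s: by the last overhead camera check the cup, canister, tea box and bottle each stand upright within about 3 mm of the middle of their coasters, and both jars are still in the crate; no verdict came back.

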